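# Shim the rocking dial gauge

### The arm

A 6-joint arm with a two-finger parallel gripper is mounted at the origin on a cart in front of the work surface, level with it; the furniture and walls round the work are solid. World frame = base frame: x ahead of the robot, y to its left, z up, the work surface at z = 0. Lengths are in mm, angles in rad, forces in N, time in s.
With the tool pointing down it reaches from about 425 to 925 mm from the base axis. Payload 12.5 kg.
Tool frame: the origin (TCP) lies between the finger pads; the fingertips stand 14 mm ahead of it and the grasp point (between the pads) lies 5 mm behind it; y points along the fingers, z is the direction in which the jaws open and shut, and the axes are right-handed (so a half turn about y gives the same grasp; the last joint's range is limited). The gripper opens to 85 mm and grips with 20 to 120 N. Pads are 22 mm wide; open, the fingers measure 114 mm over their backs; the gripper's body (76 mm by 85 mm) begins 54 mm behind the grasp point. The pads swing forward as they close: fully open they stand 13 mm farther back than shut.
Start: joints at [-1.297, 0.491, 1.559, -0, 1.092, -0.106], TCP at [231.732, -580.468, 245.327] pointing down, gripper open.
Joint ranges: [-3.1, 3.1], [-0.84, 2.19], [0.05, 2.79], [-1.13, 4.28], [0.06, 2.93], [-2.69, 2.69]. Speed limits (rad/s): [2.22, 2.22, 2.79, 3.14, 3.14, 3.14].

### API

Orientations are given as a unit quaternion [w, x, y, z].
In Python, from rig import sensors, grab_frame, order gives the robot as it stands. The module is installed in compiled form; this text tells all that it offers.
- The arm moves only by the tool move_arm, never from a script. Its argument "motion" is a list of rows, each a list of 2 entries, a list of its own where there are three numbers: the shift along the tool's x, y, z in cm, then the turn, a rotation vector about the tool's x, y, z in degrees. In form: [[[dx, dy, dz], [wx, wy, wz]], ...]. A call has 1 to 5 rows; each row is the pose to reach, as a shift and turn from the pose measured when the call began, along the tool's axes at that moment; what a row does not reach only later rows make up. A row lasts 1/10 s, in which the tool goes at most 50 mm and 8.59 degrees, less where a joint would pass 70% of its speed; a pose out of reach is approached as far as the arm can. A call with a gripper value outside its range is refused whole. "claw" is the closure, from 0 (fully open) to 1 (shut), set as the call begins (left out, the last holds). The fingers move at their own pace and stop on an object; "grip_force" is the grip in N (left out, the last holds). Time passes only in rows, so rows that repeat a pose let the fingers close. It gives the time, the measured TCP pose, the force and the opening at its end, in the units of the state.
- sensors.get_state(): the state, without advancing time (a new reading comes with each control period).
- grab_frame(name): name is "scene" or "top" or "wrist"; returns a dict with "pixels" (420x560x3 uint8, blue, green, red), "camera_matrix" (3x3 intrinsics, pixels), "extrinsics" (4x4, takes a point from world to camera coordinates). Camera axes: x right, y down, z forward; pixel columns grow to the right and rows downward; lengths in mm; the calibration is good to about 2 mm. A picture is of the moment at which its call begins. There is no depth.
- order.hand_in(): hands the job in, once; it reports no verdict.
The state is a dict: "t": time; "qpos": joint angles; "qvel": joint speeds; "joint_efforts": joint torques, N m; "position": TCP position; "ee_rot": TCP orientation; "ft_force": force on the tool from outside, world axes, zero at the start; "ft_torque": the same for the moment, N m; "opening": finger opening in mm.
Only numpy, scipy, OpenCV 4.12 (cv2) and the standard library are available. Lean on these libraries where they do the work, as an engineer would, in place of code of your own. Each camera call takes 0.05 s, during which the arm holds its last target. There are 200 camera calls.

### The job

The dial gauge on the bench rocks because its front left foot is too short to reach the table. Slide the wooden wedge along the table with the fingertips, thin end first, under that foot until it is snug and the rocking stops; do not pick the wedge up, shove the gauge out of its place or disturb the other things. Then press down firmly with the fingertips on the round pad above that foot, and finish while still pressing there, with the gauge standing level on its shim.

Things in the scene. Friction and masses are not known exactly. Their poses are not given: they have to be found in the camera images.
- gauge: Loose dial thickness gauge, 2 to 2.8 kg, 107 mm tall. Grey base plate 116x116 mm, its underside 18 mm, its top 32 mm above the table; four domed rubber feet 45 mm either way from its centre, the front left one 9 mm short. Post at the rear right. Origin: base centre at table height; x from the front (dial) to the rear, y left, z up. It stands level on three feet; hard sideways pushes can slide it.
- short_foot (a point): Lowest point of the gauge's short front left foot (domed, 18 mm across), 9 mm above the table while the gauge is level, at (-45, 45, 9) mm in the gauge's frame; the plate's front edge is 13 mm in front of it. Axes as the gauge's.
- press_pad (a point): Centre of the top of the flat round steel pad (22 mm across, 3 mm proud of the base plate) straight above the short foot, 35 mm above the table; nothing taller within 40 mm. Unless the foot is shimmed, 3 to 5 N down on it tips the gauge some 8 degrees. Axes as the gauge's.
- wedge: Loose wooden wedge 80x40 mm, 60 g, flat before the short foot. Origin: centre of its underside. x points to the thin end; 3 mm high there (x = +40 mm), rising straight to 17.4 mm at the upright back face (x = -40 mm). Slides with under 1 N; meets the foot when that is about 9 mm ahead (+x) of its centre; the push then rises within a few mm to 5 N or more. It stays put when let go or pressed.
- loupe_1: Bystander to be left alone: black watchmaker's loupe, 38 mm across, 31 mm tall. Origin: centre of its underside.
- lens_1: Bystander to be left alone: clear round lens lying flat, 53 mm across, 6 mm tall. Origin: centre of its underside.
- screwdriver_red: Bystander to be left alone: red-handled precision screwdriver lying flat, 146 mm long, 14 mm thick, along its y axis. Origin: centre of its underside.
- marker_1: Bystander to be left alone: marker pen lying flat, 135 mm long, 17 mm thick, along its y axis. Origin: centre of its underside.
- needle_file_1: Bystander to be left alone: needle file with wooden handle lying flat, 165 mm long, 16 mm thick, along its y axis. Origin: centre of its underside.
Mind the look-alikes: they are no part of the job. Of the things shaped like the wedge, the wooden one is meant.

How it is judged (in metres and radians):
On the way:
1. the wedge is under the short foot (foot 12 mm behind to 26 mm ahead of the wedge's middle, within its width), the gauge still level to 1.1 degrees and not pressed (x of short_foot in the frame of wedge between -0.012 and 0.026 m and y of short_foot in the frame of wedge between -0.02 and 0.02 m and angle between gauge's own z axis and vertical below 0.02 rad and contact force between the fingers and gauge below 0.5 N), for 0.2 s.
At the end, for the whole second after the job is handed in: The fingers press the pad of the gauge with more than 4 N, the wedge under the short foot carries more than 4 N of it, and the gauge stays at rest, level to 0.02 rad (1.1 degrees) and within 20 mm of where it stood (x of short_foot in the frame of wedge between -0.012 and 0.026 m and y of short_foot in the frame of wedge between -0.02 and 0.02 m and angle between gauge's own z axis and vertical below 0.02 rad and contact force between each of the fingers, wedge and gauge above 4 N and horizontal distance between the grasp point and press_pad below 0.04 m and distance of gauge from where it was at the start of the episode below 0.02 m and linear speed of gauge below 0.02 m/s); the arm keeps its last pose, push and grip.
It fails at once if the wedge is lifted off the table (more than 12 mm) or tipped over (height (world z) of wedge above 0.012 m or angle between wedge's own z axis and vertical above 0.3 rad).
It fails at once if the gauge is lifted (more than 15 mm) or tipped by more than 15 degrees (height (world z) of gauge above 0.015 m or angle between gauge's own z axis and vertical above 0.26 rad).
It fails at once if a bystander is moved by more than 20 mm (distance of any of loupe_1, lens_1, screwdriver_red, marker_1, needle_file_1 from where it was at the start of the episode above 0.02 m).
It also fails if it takes over 40 s, if anything falls off the work surface, if the arm or the gripper's body presses on something with over 40 N, if the wrist force passes 120 N, or if a joint passes its speed limit or range.

## Working session

There is one attempt and no reset: what is moved stays moved. The work goes in short steps, Python scripts to look and compute and a tool call to move; the robot and the scene stay as the last step left them, time stands still between calls to the robot, and variables do not carry over. Pictures are saved under pics/ and viewed, about 8 in all and at most 12, crops included, and the job is handed in when it is done.

Besides the shell and the picture viewer there is one more tool, called after "Call:" as name(argument=value, ...) on one line, values as JSON. move_arm: Moves the arm, as the interface text tells. Its arguments: {"type":"object","properties":{"motion":{"type":"array","items":{"type":"array"}},"claw":{"type":"number"},"grip_force":{"type":"number"}},"required":["motion"]}

```bash
mkdir -p pics; cat > h.py <<'E'
import numpy as np, cv2
from rig import sensors, grab_frame, order
def ray(f,u,v,z):
    K=np.array(f["camera_matrix"]);E=np.array(f["extrinsics"]);R=E[:3,:3];t=E[:3,3]
    c=-R.T@t; d=R.T@np.linalg.inv(K)@np.array([u,v,1.]); return c+d*(z-c[2])/d[2]
def proj(f,p):
    K=np.array(f["camera_matrix"]);E=np.array(f["extrinsics"]);q=K@(E[:3,:3]@np.array(p)+E[:3,3]);return q[:2]/q[2]
E
python3 - <<'E'
from h import *
import pickle
s=sensors.get_state();print(s)
for n in("scene","top"):
    f=grab_frame(n);cv2.imwrite(f"pics/{n}0.png",f["pixels"]);pickle.dump(f,open(n+"0.pkl","wb"));print(n,f["camera_matrix"],f["extrinsics"])
E
```

```text
{'t': 0.0, 'qpos': array([-1.29661629e+00,  4.91547819e-01,  1.55943909e+00,  1.00042574e-05,
        1.09171793e+00, -1.05626649e-01]), 'qvel': array([ 0.00063505, -0.00067301,  0.00099609, -0.0004173 , -0.00046384,
       -0.00279021]), 'joint_efforts': array([ 8.58413514e-04, -6.18445945e+01, -2.61594111e+01, -2.98442593e-06,
        4.07656000e-03, -2.38773072e-05]), 'position': array([ 231.66359496, -580.25405534,  244.7385959 ]), 'ee_rot': array([ 0.13344469, -0.13350464,  0.69478705, -0.69400287]), 'ft_force': array([-0.51352098,  0.45456268, -0.56511691]), 'ft_torque': array([-0.00088699, -0.03298294, -0.02569427]), 'opening': 85.30843798816461}
scene [[449.85239084   0.         278.73498222]
 [  0.         449.85239084 214.53650751]
 [  0.           0.           1.        ]] [[-8.64255757e-01 -5.03043267e-01  3.07545373e-03  4.66035033e+02]
 [-2.57692831e-01  4.37463248e-01 -8.61522090e-01  2.06954164e+02]
 [ 4.32037489e-01 -7.45367949e-01 -5.07710774e-01  6.34872883e+02]
 [ 0.00000000e+00  0.00000000e+00  0.00000000e+00  1.00000000e+00]]
top [[461.40808021   0.         270.26868463]
 [  0.         461.40808021 211.55329605]
 [  0.           0.           1.        ]] [[-2.51026351e-02 -9.99523340e-01 -1.79708061e-02 -8.66110814e+00]
 [-9.96314969e-01  2.64887639e-02 -8.15771240e-02  5.51188578e+02]
 [ 8.20142639e-02  1.58567824e-02 -9.96505004e-01  9.85582884e+02]
 [ 0.00000000e+00  0.00000000e+00  0.00000000e+00  1.00000000e+00]]
```

View pics/scene0.png

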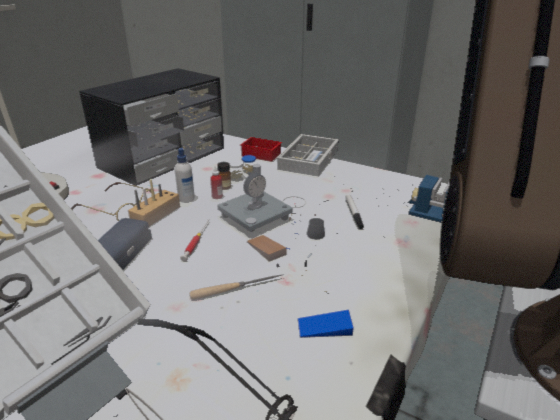

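View pics/top0.png

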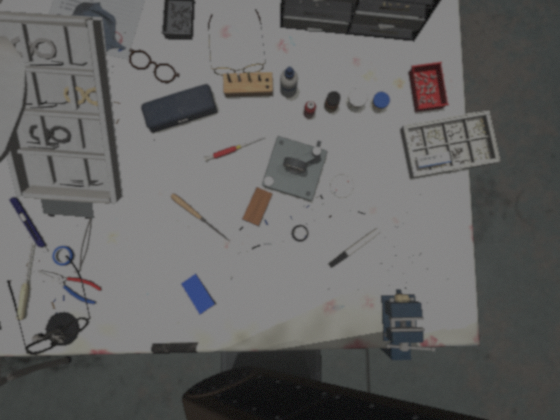

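Candidates: brown wooden wedge (top 257,206; scene 267,247) and a blue wedge look-alike (top 199,294; scene 326,324). The wooden one is the target. The gauge is at top (295,168). I'll check the choice in a close crop.

```bash
python3 - <<'E'
from h import *
import pickle
T=pickle.load(open("top0.pkl","rb"));S=pickle.load(open("scene0.pkl","rb"))
a=cv2.resize(T["pixels"][125:235,215:345],None,fx=5,fy=5,interpolation=cv2.INTER_CUBIC)
b=cv2.resize(S["pixels"][155:275,205:335],None,fx=4,fy=4,interpolation=cv2.INTER_CUBIC)
a=cv2.convertScaleAbs(a,alpha=1.5)
c=np.zeros((550,1170,3),np.uint8);c[:550,:650]=a;c[:480,650:]=b
cv2.imwrite("pics/crop.png",cv2.resize(c,(800,376)))
cv2.imwrite("pics/cropT.png",a)
for n,f,box in(("top",T,(225,180,285,235)),("scene",S,(235,225,300,270))):
    x0,y0,x1,y1=box;im=f["pixels"][y0:y1,x0:x1];h=cv2.cvtColor(im,cv2.COLOR_BGR2HSV)
    m=((h[...,0]<20)&(h[...,1]>90)).astype(np.uint8)
    cs,_=cv2.findContours(m,0,2);k=max(cs,key=cv2.contourArea)+np.array([x0,y0])
    r=cv2.minAreaRect(k);print(n,r,cv2.boxPoints(r).tolist(),cv2.contourArea(k))
    print(cv2.approxPolyDP(k,2.5,True)[:,0].tolist())
    for z in(0,10):print(z,[ray(f,*p,z).round().tolist() for p in cv2.boxPoints(r)])
x0,y0,x1,y1=255,130,335,205
h=cv2.cvtColor(T["pixels"][y0:y1,x0:x1],cv2.COLOR_BGR2GRAY)
m=(h<145).astype(np.uint8)
print(np.percentile(h,[5,25,50,75,95]))
for u,v in((270,183),(257,206),(199,294),(295,168)):print(u,v,ray(T,u,v,35).round(),ray(T,u,v,0).round())
E
```

```text
top ((256.9396667480469, 205.97413635253906), (15.888078689575195, 33.351837158203125), 23.198591232299805) [[243.0689697265625, 218.17242431640625], [256.2069091796875, 187.51724243164062], [270.81036376953125, 193.77584838867188], [257.67242431640625, 224.4310302734375]] 479.5
[[259, 189], [244, 216], [258, 223], [270, 195]]
0 [[539.0, 39.0, 0.0], [608.0, 8.0, 0.0], [593.0, -25.0, 0.0], [525.0, 6.0, 0.0]]
10 [[539.0, 38.0, 10.0], [606.0, 7.0, 10.0], [591.0, -25.0, 10.0], [524.0, 6.0, 10.0]]
scene ((259.4411926269531, 240.23529052734375), (7.592566967010498, 20.716861724853516), 77.47119140625) [[248.50588989257812, 238.77645874023438], [268.72943115234375, 234.2823486328125], [270.3764953613281, 241.69412231445312], [250.1529541015625, 246.188232421875]] 67.5
[[270, 240], [261, 236], [249, 241], [260, 244], [261, 239]]
0 [[611.0, -2.0, 0.0], [584.0, -37.0, 0.0], [568.0, -16.0, 0.0], [593.0, 18.0, 0.0]]
10 [[602.0, 10.0, 10.0], [576.0, -24.0, 10.0], [560.0, -3.0, 10.0], [585.0, 30.0, 10.0]]
[ 68.   98.  107.5 133.  134. ]
270 183 [612. -24.  35.] [617. -24.   0.]
257 206 [563.   5.  35.] [566.   7.   0.]
199 294 [377. 133.  35.] [374. 139.   0.]
295 168 [643. -79.  35.] [649. -81.   0.]
```

View pics/crop.png

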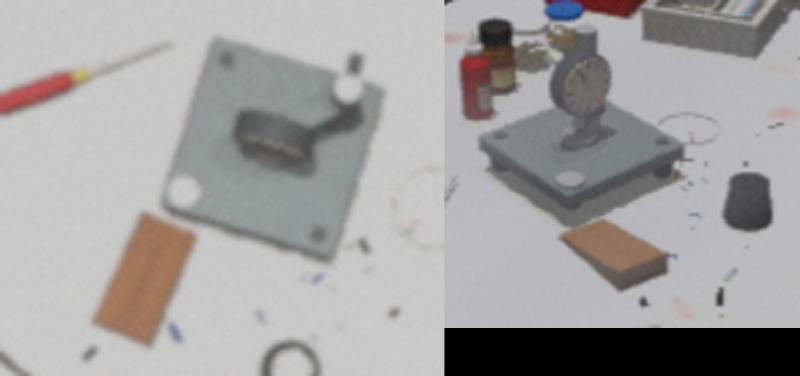

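The crop shows the wooden wedge with its thin end toward the gauge. The round bright pad is at about top (268,181), at the gauge's front left corner. Next I'll measure the pad, the plate and the wedge axis.

```bash
python3 - <<'E'
from h import *
import pickle
T=pickle.load(open("top0.pkl","rb"));P=T["pixels"];h=cv2.cvtColor(P,cv2.COLOR_BGR2HSV);g=cv2.cvtColor(P,cv2.COLOR_BGR2GRAY)
c=lambda u,v:(u/.684/5+215-.5,v/.684/5+125-.5)
co=[ray(T,*c(*p),32)[:2] for p in((213,37),(385,92),(333,260),(160,208))]
print(np.round(co), [np.linalg.norm(co[i]-co[i-1]).round() for i in range(4)])
cen=np.mean(co,0); fx=(co[0]+co[1]-co[2]-co[3]);fx/=np.linalg.norm(fx);fy=np.array([-fx[1],fx[0]])
print("centre",cen,"yaw",np.degrees(np.arctan2(fx[1],fx[0])),"foot pred",cen-45*fx+45*fy)
# pad
sub=g[172:192,260:280].astype(int);m=np.zeros_like(g);m[172:192,260:280]=(sub>118)
n,l,st,ce=cv2.connectedComponentsWithStats(m)
print([(st[i,4],ce[i].round(1),ray(T,*ce[i],35).round(1)) for i in range(1,n)])
u0,v0=c(183,192);print("pad view",ray(T,u0,v0,35))
# wedge
m=((h[...,0]<20)&(h[...,1]>70)).astype(np.uint8);m[:180]=0;m[240:]=0;m[:,:238]=0;m[:,285:]=0
k=max(cv2.findContours(m,0,1)[0],key=cv2.contourArea);r=cv2.minAreaRect(k);b=cv2.boxPoints(r);b=b[np.argsort(b[:,1])]
th=np.array([ray(T,*p,3)[:2] for p in b[:2]]);bk=np.array([ray(T,*p,15)[:2] for p in b[2:]])
print(b.round(1).tolist(),th.round(),bk.round())
t=th.mean(0);w=bk.mean(0);L=np.linalg.norm(t-w);ax=(t-w)/L;print("mids",t,w,"len",L,"width",np.linalg.norm(th[0]-th[1]),"yaw",np.degrees(np.arctan2(ax[1],ax[0])))
ctr=(t+w)/2
for q in(cen-45*fx+45*fy,ray(T,u0,v0,35)[:2]):
  d=q-ctr;print("foot in wedge",d@ax,d@np.array([-ax[1],ax[0]]))
for nme,(u,v),z in(("loupe",(300,233),31),("fileTip",(228,240),5),("fileH",(172,195),8),("sdtip",(265,138),3),("sdH",(206,159),7)):print(nme,ray(T,u,v,z).round())
E
```

```text
[[ 717.  -42.]
 [ 678. -150.]
 [ 572. -114.]
 [ 608.   -5.]] [np.float64(116.0), np.float64(116.0), np.float64(113.0), np.float64(115.0)]
centre [643.74051416 -77.62118359] yaw -18.69176947351049 foot pred [615.53544102 -20.57318758]
[(np.int32(51), array([261.3, 178.5]), array([622.1,  -5.3,  35. ])), (np.int32(60), array([268.3, 180.5]), array([617.4, -20.5,  35. ])), (np.int32(9), array([270.3, 190.7]), array([595.1, -24.4,  35. ]))]
pad view [617.14502363 -19.88875165  35.        ]
[[256.3999938964844, 186.89999389648438], [271.79998779296875, 193.8000030517578], [242.39999389648438, 218.39999389648438], [257.79998779296875, 225.1999969482422]] [[608.   7.]
 [592. -27.]] [[538.  39.]
 [522.   5.]]
mids [600.28528573  -9.89485462] [529.95183266  22.17340363] len 77.29920961967959 width 37.790866648773026 yaw -24.510425501367756
foot in wedge 56.95550505371269 -3.3894022112529325
foot in wedge 58.136097132173916 -2.0988941429600336
loupe [502. -86.  31.]
fileTip [492.  73.   5.]
fileH [595. 196.   8.]
sdtip [719. -15.   3.]
sdH [674. 119.   7.]
```

```bash
cat >> h.py <<'E'
from scipy.spatial.transform import Rotation as Ro
def plan(p,zdir_deg=None,tilt=None):
    s=sensors.get_state();q=s["ee_rot"];R=Ro.from_quat([q[1],q[2],q[3],q[0]]);M=R.as_matrix()
    print("t",round(s["t"],2),"pos",s["position"].round(1),"F",s["ft_force"].round(1),"q",s["qpos"].round(2),"open",round(s["opening"],1))
    print("tool axes\n",M.round(3)); print("shift cm",(M.T@(np.array(p)-s["position"])/10).round(2))
    if zdir_deg is not None:
        for a in(zdir_deg,zdir_deg+180):
            z=np.array([np.cos(np.radians(a)),np.sin(np.radians(a)),0]);y=np.array([0,0,-1.]);D=np.c_[np.cross(y,z),y,z]
            if tilt is not None:D=Ro.from_rotvec(tilt).as_matrix()@D
            print("turn deg",np.degrees((R.inv()*Ro.from_matrix(D)).as_rotvec()).round(2))
E
python3 -c "
from h import *
plan([500,36,245],65.5)"
```

```text
t 0.1 pos [ 231.7 -580.3  244.8] F [ 0.2 -0.5 -0.8] q [-1.3   0.49  1.56  0.    1.09 -0.11] open 85.2
tool axes
 [[-0.929 -0.     0.371]
 [-0.371  0.001 -0.929]
 [-0.    -1.    -0.001]]
shift cm [-4.777e+01  3.000e-02 -4.729e+01]
turn deg [ 2.0000e-02 -1.3374e+02 -7.0000e-02]
turn deg [6.000e-02 4.626e+01 2.000e-02]
```

Call:
move_arm(motion=[[[-3.4,0,-3.4],[0,0,0]],[[-6.8,0,-6.8],[0,0,0]],[[-10.2,0,-10.2],[0,0,0]],[[-13.6,0,-13.6],[0,0,0]],[[-17,0,-17],[0,0,0]]], claw=1)

```text
t: 0.6
position: [326.8, -357.5, 244.8]
ee_rot: [0.133, -0.133, 0.695, -0.694]
ft_force: [1.2, -0.7, -0.1]
opening: 11.9
```

Call:
move_arm(motion=[[[-3.4,0,-3.4],[0,0,0]],[[-6.8,0,-6.8],[0,0,0]],[[-10.2,0,-10.2],[0,0,0]],[[-13.6,0,-13.6],[0,0,0]],[[-17,0,-17],[0,0,0]]])

```text
t: 1.1
position: [422.1, -134.7, 245.1]
ee_rot: [0.133, -0.133, 0.695, -0.694]
ft_force: [0.8, -0.8, -0.1]
opening: -0.2
```

Call:
move_arm(motion=[[[-3.4,0,-3.4],[0,0,0]],[[-6.8,0,-6.8],[0,0,0]],[[-10.2,0,-10.2],[0,0,0]],[[-13.6,0,-13.4],[0,0,0]],[[-13.7,0,-13.4],[0,0,0]]])

```text
t: 1.6
position: [501.0, 44.5, 245.0]
ee_rot: [0.135, -0.135, 0.695, -0.693]
ft_force: [-0.3, -0.7, -0.9]
opening: -0.0
```

Call:
move_arm(motion=[[[0,0,0],[0,-8,0]],[[0,0,0],[0,-16,0]],[[0,0,0],[0,-24,0]],[[0,0,0],[0,-32,0]],[[0,0,0],[0,-40,0]]])

```text
t: 2.1
position: [500.7, 44.0, 244.8]
ee_rot: [0.366, -0.366, 0.606, -0.604]
ft_force: [0.5, 0.1, 0.4]
opening: -0.1
```

Call:
move_arm(motion=[[[0,0,0],[0,-8,0]],[[0,0,0],[0,-16,0]],[[0,0,0],[0,-24,0]],[[0,0,0],[0,-32,0]],[[0,0,0],[0,-40,0]]])

```text
t: 2.6
position: [500.4, 43.5, 244.5]
ee_rot: [0.552, -0.552, 0.443, -0.441]
ft_force: [-0.0, 0.4, 0.1]
opening: 0.1
```

```bash
python3 -c "
from h import *
plan([500,36,100],65.5)"
```

```text
t 2.6 pos [500.4  43.5 244.5] F [-0.   0.4  0.1] q [-0.05  0.32  1.85  0.    0.97 -0.27] open 0.1
tool axes
 [[ 0.218 -0.001  0.976]
 [-0.976  0.002  0.218]
 [-0.002 -1.    -0.001]]
shift cm [ 0.75 14.45 -0.19]
turn deg [ -0.   -52.9   -0.13]
turn deg [  0.16 127.1   -0.  ]
```

Call:
move_arm(motion=[[[0.1,2,0],[0,-8,0]],[[0.2,4,0],[0,-16,0]],[[0.3,6,-0.1],[0,-24,0]],[[0.5,8,-0.1],[0,-32,0]],[[0.7,10,-0.2],[0,-40,0]]])

```text
t: 3.1
position: [499.6, 35.8, 143.7]
ee_rot: [0.671, -0.67, 0.226, -0.224]
ft_force: [1.0, -0.0, 0.2]
opening: -0.4
```

Call:
move_arm(motion=[[[0,2,0],[0,-7,0]],[[0,4,0],[0,-13,0]],[[0,4.4,0],[0,-13,0]],[[0,4.4,0],[0,-13,0]]])

```text
t: 3.5
position: [499.2, 35.5, 99.4]
ee_rot: [0.692, -0.691, 0.15, -0.148]
ft_force: [0.0, 0.2, 1.1]
opening: 0.3
```

```bash
python3 - <<'E'
from h import *
plan([500,36,21],65.5)
f=grab_frame("wrist");t=grab_frame("top")
cv2.imwrite("pics/w1.png",f["pixels"])
a=cv2.resize(t["pixels"][125:265,180:350],None,fx=3,fy=3,interpolation=cv2.INTER_CUBIC)
b=np.zeros((420,1070,3),np.uint8);b[:,:560]=f["pixels"];b[:420,560:1070]=a
cv2.imwrite("pics/w1.png",cv2.resize(b,(800,314)))
E
```

```text
t 3.5 pos [499.2  35.5  99.4] F [0.  0.2 1.1] q [-0.06  0.53  2.    0.    0.61 -1.21] open 0.3
tool axes
 [[ 0.912 -0.003  0.411]
 [-0.411  0.002  0.912]
 [-0.003 -1.     0.   ]]
shift cm [0.08 7.84 0.07]
turn deg [-0.02  0.22 -0.2 ]
turn deg [-3.1000e-01 -1.7978e+02  3.0000e-02]
```

View pics/w1.png

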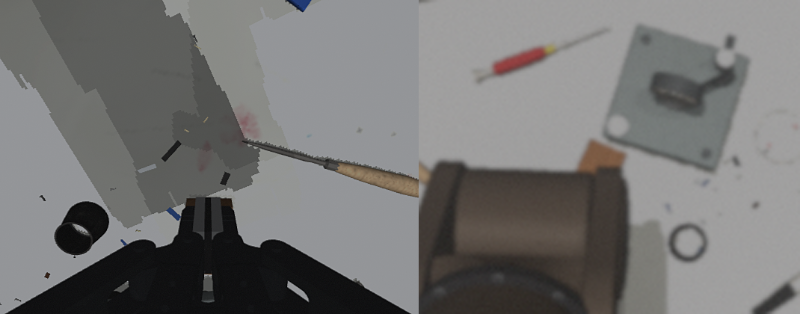

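The wrist view looks back from the gauge side. The closed fingers (x≈210) are centred on the wedge's back corners (x≈190 and 231). The file tip (243,140) and the loupe (80,228) are clear, so I'll go down.

Call:
move_arm(motion=[[[0.1,2.5,0.1],[0,0,0]],[[0.1,5,0.1],[0,0,0]],[[0.1,6.8,0.1],[0,0,0]],[[0.1,7.8,0.1],[0,0,0]],[[0.1,7.8,0.1],[0,0,0]]])

```text
t: 4.1
position: [501.0, 36.3, 22.2]
ee_rot: [0.692, -0.691, 0.149, -0.148]
ft_force: [0.0, -0.3, 0.7]
opening: -0.3
```

Call:
move_arm(motion=[[[0.5,0,0],[0,0,0]],[[1,0,0],[0,0,0]],[[1.5,0,0],[0,0,0]],[[2,0,0],[0,0,0]],[[2.5,0,0],[0,0,0]]])

```text
t: 4.6
position: [524.2, 25.8, 22.4]
ee_rot: [0.692, -0.691, 0.149, -0.148]
ft_force: [0.0, -0.1, 0.1]
opening: 0.4
```

Call:
move_arm(motion=[[[0.5,0,0],[0,0,0]],[[1,0,0],[0,0,0]],[[1.5,0,0],[0,0,0]],[[2,0,0],[0,0,0]],[[2,0,0],[0,0,0]]])

```text
t: 5.1
position: [543.2, 17.3, 22.3]
ee_rot: [0.692, -0.691, 0.149, -0.149]
ft_force: [-0.4, -0.4, 0.4]
opening: 0.3
```

```bash
python3 - <<'E'
from h import *
plan([572,2.7,21],65.5)
t=grab_frame("top");s=grab_frame("scene")
a=cv2.resize(t["pixels"][125:245,200:340],None,fx=3,fy=3,interpolation=cv2.INTER_CUBIC)
b=cv2.resize(s["pixels"][165:285,195:335],None,fx=3,fy=3,interpolation=cv2.INTER_CUBIC)
cv2.imwrite("pics/w2.png",cv2.resize(np.hstack([a,b]),(800,343)))
E
```

```text
t 5.1 pos [543.2  17.3  22.3] F [-0.4 -0.4  0.4] q [-0.09  0.7   1.94  0.    0.5  -1.24] open 0.3
tool axes
 [[ 0.911 -0.001  0.412]
 [-0.412  0.002  0.911]
 [-0.001 -1.     0.001]]
shift cm [ 3.23  0.13 -0.14]
turn deg [-0.07  0.19 -0.07]
turn deg [-1.0000e-01 -1.7981e+02  1.1000e-01]
```

View pics/w2.png

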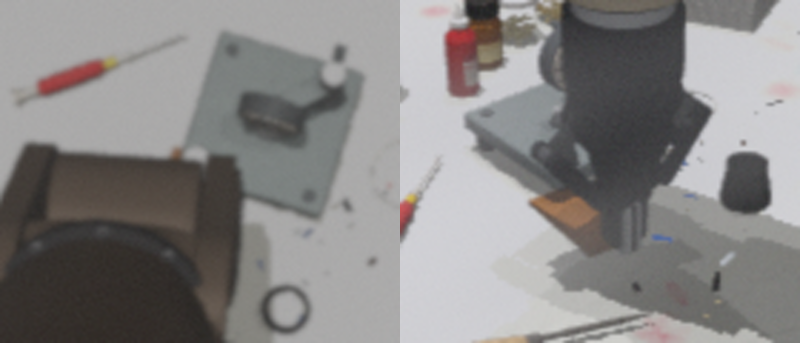

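Fingers are at the wedge's back face and the wedge's thin end is reaching the plate edge. About 22 mm is left, so I'll slow down.

Call:
move_arm(motion=[[[0.4,0,-0.05],[0,0,0]],[[0.8,0,-0.1],[0,0,0]],[[1.2,0,-0.1],[0,0,0]],[[1.5,0,-0.1],[0,0,0]],[[1.5,0,-0.1],[0,0,0]]])

```text
t: 5.7
position: [556.2, 10.2, 22.3]
ee_rot: [0.692, -0.691, 0.149, -0.148]
ft_force: [0.4, -1.0, -0.7]
opening: -0.2
```

Call:
move_arm(motion=[[[0.1,0,0],[0,0,0]],[[0.2,0,0],[0,0,0]],[[0.3,0,0],[0,0,0]],[[0.4,0,0],[0,0,0]],[[0.4,0,0],[0,0,0]]])

```text
t: 6.2
position: [559.9, 8.5, 22.2]
ee_rot: [0.692, -0.691, 0.149, -0.149]
ft_force: [0.6, -0.2, 0.5]
opening: 0.1
```

Call:
move_arm(motion=[[[0.1,0,0],[0,0,0]],[[0.2,0,0],[0,0,0]],[[0.2,0,0],[0,0,0]]])

```text
t: 6.5
position: [561.9, 7.7, 22.3]
ee_rot: [0.692, -0.691, 0.149, -0.149]
ft_force: [-0.2, 0.9, 0.4]
opening: 0.3
```

Call:
move_arm(motion=[[[0.1,0,0],[0,0,0]],[[0.2,0,0],[0,0,0]],[[0.2,0,0],[0,0,0]]])

```text
t: 6.8
position: [563.5, 6.9, 22.2]
ee_rot: [0.692, -0.691, 0.149, -0.148]
ft_force: [-2.3, 1.3, 1.9]
opening: -0.0
```

Call:
move_arm(motion=[[[0.1,0,0],[0,0,0]],[[0.1,0,0],[0,0,0]]])

```text
t: 7.0
position: [563.9, 6.6, 22.2]
ee_rot: [0.692, -0.691, 0.15, -0.148]
ft_force: [-3.8, 2.3, 3.4]
opening: 0.1
```

Call:
move_arm(motion=[[[0.1,0,0],[0,0,0]],[[0.1,0,0],[0,0,0]]])

```text
t: 7.2
position: [564.3, 6.3, 22.2]
ee_rot: [0.692, -0.691, 0.15, -0.147]
ft_force: [-5.4, 3.9, 3.8]
opening: -0.2
```

The push has risen to about 6.5 N, so the wedge is snug. Backing off, rising and checking.

Call:
move_arm(motion=[[[-0.5,0,0],[0,0,0]],[[-1,0,0],[0,0,0]],[[-1.5,0,0],[0,0,0]],[[-1.5,-3,0],[0,0,0]],[[-1.5,-7,0],[0,0,0]]])

```text
t: 7.7
position: [549.9, 12.6, 91.6]
ee_rot: [0.692, -0.691, 0.152, -0.146]
ft_force: [0.2, -0.2, 0.7]
opening: -0.0
```

Call:
move_arm(motion=[[[-3,-3,0],[0,0,0]],[[-6,-6,0],[0,0,0]],[[-6,-6,0],[0,0,0]]])

```text
t: 8.0
position: [493.9, 38.2, 155.2]
ee_rot: [0.692, -0.691, 0.15, -0.147]
ft_force: [-0.2, -0.0, -0.2]
opening: 0.2
```

```bash
python3 - <<'E'
from h import *
plan([616.5,-20.2,80],65.5)
t=grab_frame("top");s=grab_frame("scene");w=grab_frame("wrist")
a=cv2.resize(t["pixels"][125:245,200:340],None,fx=3,fy=3,interpolation=cv2.INTER_CUBIC)
b=cv2.resize(s["pixels"][165:285,195:335],None,fx=3,fy=3,interpolation=cv2.INTER_CUBIC)
cv2.imwrite("pics/w3.png",cv2.resize(np.hstack([a,b]),(800,343)))
E
```

```text
t 8.0 pos [493.9  38.2 155.2] F [-0.2 -0.  -0.2] q [-0.06  0.43  1.97  0.    0.74 -1.21] open 0.2
tool axes
 [[ 0.912 -0.004  0.411]
 [-0.411  0.002  0.912]
 [-0.004 -1.     0.001]]
shift cm [13.61  7.47 -0.3 ]
turn deg [-0.03  0.26 -0.24]
turn deg [-3.7000e-01 -1.7974e+02  5.0000e-02]
```

View pics/w3.png

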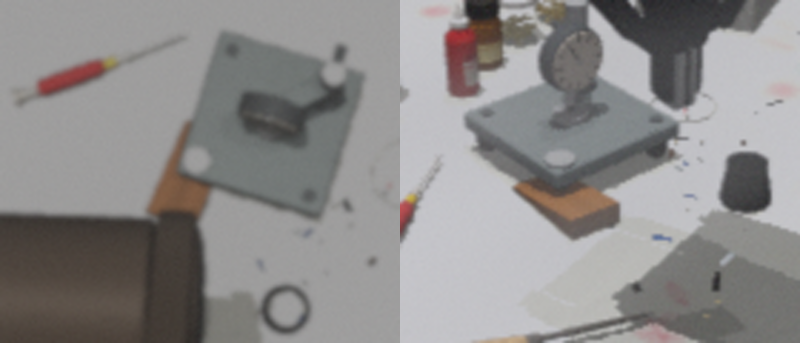

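The wedge sits under the front left corner. Its visible left edge runs (150,210)–(188,122) and the pad is at (197,160), so the foot is about 2 mm off the wedge's mid-line. The gauge hasn't moved and stands level. Now going above the pad.

Call:
move_arm(motion=[[[4,0,-0.1],[0,0,0]],[[8,1.5,-0.2],[0,0,-0.2]],[[12,3.5,-0.3],[0,0.2,-0.2]],[[13.3,5.5,-0.3],[0,0.2,-0.2]],[[13.3,5.5,-0.3],[0,0.2,-0.2]]])

```text
t: 8.65
position: [615.9, -21.5, 91.5]
ee_rot: [-0.691, 0.691, -0.154, 0.148]
ft_force: [-0.2, -0.3, 0.5]
opening: -0.1
```

```bash
python3 - <<'E'
from h import *
plan([615,-19.5,53],65.5)
s=grab_frame("scene");w=grab_frame("wrist")
b=cv2.resize(s["pixels"][145:265,195:335],(490,420),interpolation=cv2.INTER_CUBIC)
cv2.imwrite("pics/w4.png",cv2.resize(np.hstack([w["pixels"],b]),(800,320)))
E
```

```text
t 8.65 pos [615.9 -21.5  91.5] F [-0.2 -0.3  0.5] q [-0.14  0.66  1.71  0.    0.77 -1.28] open -0.1
tool axes
 [[ 0.909 -0.008  0.416]
 [-0.416  0.001  0.909]
 [-0.008 -1.    -0.002]]
shift cm [-0.13  3.85  0.15]
turn deg [ 0.12 -0.08 -0.47]
turn deg [  0.74 179.92   0.19]
```

View pics/w4.png

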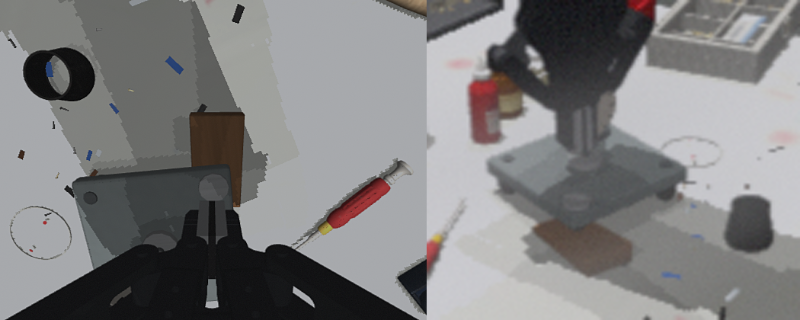

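Seen from the wrist, the pad (213,186) is in line with the fingertips (212,210), the wedge lies under it and the dial (160,243) is clear. Going down.

Call:
move_arm(motion=[[[0,1.2,0.1],[0,0,0]],[[-0.1,2.4,0.1],[0,0,0]],[[-0.1,3.4,0.1],[0,0,0]],[[-0.1,3.8,0.1],[0,0,0]],[[-0.1,3.8,0.1],[0,0,0]]])

```text
t: 9.25
position: [614.0, -18.9, 56.0]
ee_rot: [-0.691, 0.691, -0.153, 0.148]
ft_force: [-0.5, -0.4, 0.0]
opening: 0.3
```

Call:
move_arm(motion=[[[0,0.15,0],[0,0,0]],[[0,0.3,0],[0,0,0]],[[0,0.3,0],[0,0,0]]])

```text
t: 9.55
position: [614.1, -18.9, 53.1]
ee_rot: [-0.691, 0.691, -0.153, 0.148]
ft_force: [0.7, -0.2, -0.3]
opening: 0.0
```

Call:
move_arm(motion=[[[0,0.1,0],[0,0,0]],[[0,0.2,0],[0,0,0]],[[0,0.2,0],[0,0,0]]])

```text
t: 9.85
position: [614.1, -18.9, 51.0]
ee_rot: [-0.691, 0.691, -0.153, 0.148]
ft_force: [0.2, -0.2, 0.1]
opening: 0.2
```

Call:
move_arm(motion=[[[0,0.1,0],[0,0,0]],[[0,0.2,0],[0,0,0]],[[0,0.2,0],[0,0,0]]])

```text
t: 10.15
position: [614.0, -18.9, 48.8]
ee_rot: [-0.691, 0.691, -0.153, 0.148]
ft_force: [1.0, -0.1, 0.3]
opening: -0.0
```

Call:
move_arm(motion=[[[0,0.1,0],[0,0,0]],[[0,0.1,0],[0,0,0]]])

```text
t: 10.35
position: [614.1, -18.8, 48.4]
ee_rot: [-0.691, 0.691, -0.152, 0.148]
ft_force: [-1.7, 0.7, 5.6]
opening: 0.0
```

Call:
move_arm(motion=[[[0,0.1,0],[0,0,0]],[[0,0.1,0],[0,0,0]]])

```text
t: 10.55
position: [614.1, -18.8, 48.3]
ee_rot: [-0.691, 0.691, -0.152, 0.148]
ft_force: [-3.8, 0.6, 10.0]
opening: -0.3
```

Call:
move_arm(motion=[[[0,0.15,0],[0,0,0]],[[0,0.15,0],[0,0,0]],[[0,0.15,0],[0,0,0]]])

```text
t: 10.85
position: [614.1, -18.8, 48.1]
ee_rot: [-0.691, 0.691, -0.152, 0.148]
ft_force: [-5.2, 0.3, 15.8]
opening: 0.4
```

```bash
python3 - <<'E'
from h import *
plan([615,-19.5,48],65.5)
t=grab_frame("top");s=grab_frame("scene");w=grab_frame("wrist")
a=cv2.resize(s["pixels"][145:265,195:335],(490,420),interpolation=cv2.INTER_CUBIC)
cv2.imwrite("pics/w5.png",cv2.resize(np.hstack([w["pixels"],a]),(800,320)))
print(sensors.get_state()["ft_force"])
E
```

```text
t 10.85 pos [614.1 -18.8  48.1] F [-5.2  0.3 15.8] q [-0.14  0.72  1.74  0.    0.68 -1.28] open 0.4
tool axes
 [[ 0.91  -0.005  0.415]
 [-0.415  0.001  0.91 ]
 [-0.005 -1.    -0.001]]
shift cm [ 0.11  0.01 -0.03]
turn deg [ 0.07  0.   -0.31]
turn deg [-4.9e-01 -1.8e+02 -1.1e-01]
[-4.97690692  0.43166645 15.15027009]
```

View pics/w5.png

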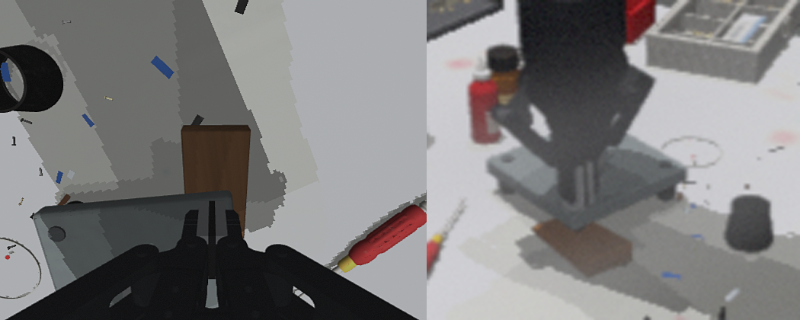

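The fingers sit on the pad, the wedge is under that corner and the gauge is level. The force holds at about 15 N, so I'll hand in.

```bash
python3 -c "
from rig import order,sensors
print(sensors.get_state()['ft_force']);print(order.hand_in())"
```

```text
[-4.97690692  0.43166645 15.15027009]
the job is handed in; nothing more can be done
None
```

I slid the wooden wedge along the table, thin end first, under the gauge's front left foot. I then backed off, pressed the pad from above and handed the job in while still pressing, at about 11 s of the 40 s allowed.

- **Wedge:** I stopped pushing when the push had risen to about 6.5 N. At that point the foot should lie about 8 to 10 mm ahead of the wedge's middle. In the last top view it sat about 2 mm off the wedge's mid-line.
- **Gauge:** its pad measured within a pixel of where it started after the wedge went in, and the gauge looked level in every view. With the fingers on the pad the tool height was 48.1 mm, within 1 mm of what a level pad gives.
- **Press:** the downward force held at about 15 N over the last pictures, with about 5 N of sideways force from friction.
- **Other things:** nothing was disturbed in the views I took, although they did not show every bystander in full.

No check failed or disagreed. How much force the wedge itself carries and the exact tilt were not measured directly, and the hand-in gave no verdict.

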